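# Clamp the display card and hold the spring clip open over it

### The job

Get the display card ready for its price tag. First press the holder's raised clamp paddle fully down so that it grips the foot of the card; then take the standing spring clip by its two upright handles, squeeze it wide open and bring it down over the middle of the card's top edge, so that the edge stands well inside the gaping jaws, one jaw on each side, with the clip touching neither card nor holder. Finish still holding the clip squeezed open there, upright and still (do not let it close, let go or put it down), and do not knock the other things on the counter.

Things in the scene. Friction and masses are not known exactly. Their poses are not given: they have to be found in the camera images.
- holder: Fixed card holder. Steel plate 8 mm thick, own x -95 to +45, y -80 to +80 mm. Card slot along y at x = 0; red wall behind it (x 2 to 10) up to z = 53 mm; two red lips before it (x -10 to -3, |y| 35 to 70) up to z = 34; clamp paddle between two steel ears (to z = 42) in the middle. Origin: underside, below the card's middle; z up, x level, away from the paddle. Yaw within 0.4 rad.
- paddle (a joint): Clamp paddle angle, rad: 0 = fully down, level, at its stop, clamping the card; starts raised 0.4 to 0.65. Hinge along holder's y at its x = -8, z = 34 mm; plate (black, red end) 50 mm wide, 6 thick, reaches 85 mm from the hinge towards holder's -x, sloping up by this angle. Pushing it takes 1 to 3 N; friction keeps it where it is left.
- paddle_press (a point): Point on the paddle's upper face, 50 mm from the hinge, middle of its width; moves with the paddle. When fully down it is at the holder's x = -58 mm, y = 0, z = 37 mm.
- card: Display card, white with a blue band, 140 mm wide (own y), 4 mm thick (x), 100 mm high (z), standing loosely upright in the holder's slot on the base plate. Origin: middle of its lower edge, about 8 mm above the counter; its axes are within a few degrees of the holder's.
- card_top (a point): Middle of the card's top edge, 100 mm above the card's origin, about 108 mm above the counter.
- clip: Spring clip, 82 mm high, 90 g, standing on its shut orange jaws (40 mm along own x, 22 along y); two black handles with orange faces rise in a V on the +y and -y sides, 36 mm wide (x), outer faces 48 mm apart at z = 64 mm, 58 at the top. Origin: centre of underside, z up. Steel pivot pin along x, 6 mm radius, at z = 32. Yaw within 0.6 rad; either way round will do.
- clip_jaw (a joint): Opening of each jaw, rad: 0 shut, 0.30 wide open at a stop that takes any further grip. Squeezing the handles along clip's y opens both jaws alike: about 4 N per finger to start, 8.5 N at the stop (pressed at z = 64). Wide open: handles parallel, 30 mm over outer faces; jaw tips 19 mm apart, 2 mm above clip's origin; mouth reaches up to the pin's underside, 26 mm above the origin.
- sanitizer: White bottle with green label and blue cap, 56 mm across, 130 mm high, loose; leave alone. Origin: centre of its underside.
- ink: Small blue ink bottle with black cap, 40 mm across, 75 mm high, loose; leave alone. Origin: centre of its underside.
- cartridge_box: Small carton with a yellow band, 50 mm (x) by 100 mm (y) by 40 mm high, loose; leave alone. Origin: centre of its underside.
Things that resemble listed ones, but are neither listed nor needed, are in the scene too. There is more than one size of the holder; the job needs the larger. What is shaped like the clip but turquoise is not meant.

How it is judged:
On the way, in this order (a step that is already met when the one before it is completed fails the run):
1. the clamp paddle is pressed fully down, the clip still standing untouched on the counter (value of joint paddle below 0.08 rad and distance of clip from where it was at the start of the episode below 0.02 m), for 0.2 s.
2. the clip is squeezed open by the fingers and lifted clear of the counter (value of joint clip_jaw above 0.2 rad and height (world z) of clip above 0.03 m and contact force between the fingers and clip above 3 N), for 0.2 s.
At the end, for the whole second after the job is handed in: Paddle under 0.08 rad, card upright (0.1 rad). Clip still, squeezed over 3 N, open over 0.2 rad, upright (0.2), along the card (0.3); middle of card's top edge 7 to 28 mm above clip origin, within 25 mm along and 9 mm across; clip touches neither card nor holder (0.5 N) (value of joint paddle below 0.08 rad and angle between card's own z axis and vertical below 0.1 rad and distance between card and holder below 0.02 m and value of joint clip_jaw above 0.2 rad and contact force between the fingers and clip above 3 N and z of card_top in the frame of clip between 0.007 and 0.028 m and y of card_top in the frame of clip between -0.009 and 0.009 m and x of card_top in the frame of clip between -0.025 and 0.025 m and angle between the x axis of clip and the y axis of card, either way round below 0.3 rad and angle between clip's own z axis and vertical below 0.2 rad and contact force between clip and card below 0.5 N and contact force between clip and holder below 0.5 N and linear speed of clip below 0.03 m/s); the arm keeps its last pose, push and grip.
It fails at once if a bystander (bottle, ink or carton) is knocked more than 30 mm away (distance of any of sanitizer, ink, cartridge_box from where it was at the start of the episode above 0.03 m).
It fails at once if a bottle is tipped over (angle between any of sanitizer, ink's own z axis and vertical above 0.5 rad).
It fails at once if the card is knocked out of its holder (angle between card's own z axis and vertical above 0.4 rad or distance between card and holder above 0.04 m).
It also fails if it takes over 54 s, if anything falls off the work surface, if the arm or the gripper's body presses on something with over 40 N, if the wrist force passes 120 N, or if a joint passes its speed limit or range.

### The arm

A 6-joint arm with a two-finger parallel gripper is mounted at the origin on the work surface. World frame = base frame: x ahead of the robot, y to its left, z up, the work surface at z = 0. Lengths are in m, angles in rad, forces in N, time in s.
With the tool pointing down it reaches from about 0.35 to 0.85 m from the base axis. Payload 8.1 kg.
Tool frame: the origin (TCP) lies on the front face of the gripper's body, between the roots of the fingers; the fingertips stand 84 mm ahead of it and the grasp point (between the pads) lies 65 mm ahead of it; x points along the fingers, y is the direction in which the jaws open and shut, and the axes are right-handed (so a half turn about x gives the same grasp; the last joint's range is limited). The gripper opens to 93 mm and grips with 3 to 60 N. Pads are 15 mm wide; open, the fingers measure 128 mm over their backs; the gripper's body (75 mm by 188 mm) begins 65 mm behind the grasp point.
Start: joints at [-1.375, 0.13, 1.488, -0, 1.523, -0.085], TCP at [0.166, -0.576, 0.303] pointing down, gripper open.
Joint ranges: [-2.96, 2.96], [-0.89, 2.26], [0.02, 2.5], [-1.34, 4.48], [0, 2.73], [-2.66, 2.66]. Speed limits (rad/s): [2.39, 2.39, 2.79, 3.14, 3.14, 3.14].

### API

Orientations are given as a rotation vector (axis times angle).
In Python, from plant import telemetry, read_camera, camera_params, robot gives the robot as it stands.
- The arm moves only by the tool step_arm, never from a script. Its argument "commands" is a list of rows, each an object with "xyz": the shift along the tool's x, y, z in mm, a list of three; "turn": the turn, a rotation vector about the tool's x, y, z in rad, a list of three; "grip": the finger opening in mm, from 0 to 93. In form: [{"xyz": [dx, dy, dz], "turn": [ax, ay, az], "grip": grip}, ...]. A call has 1 to 12 rows; each row is the pose to reach, as a shift and turn from the pose commanded when the call began, along the tool's axes at that moment; what a row does not reach only later rows make up. A row lasts 1/8 s, in which the tool goes at most 62.5 mm and 10.7 degrees, less where a joint would pass 70% of its speed; a pose out of reach is approached as far as the arm can. A call with a gripper value outside its range is refused whole. The fingers move at their own pace and stop on an object; "force" is the grip in N (left out, the last holds). Time passes only in rows, so rows that repeat a pose let the fingers close. It gives the time, the measured TCP pose, the force and the opening at its end, in the units of the state.
- telemetry.read_state(): the state, without advancing time (a new reading comes with each control period).
- read_camera(name): name is "scene" or "top" or "wrist"; returns the picture (384x512x3 uint8, red, green, blue); there is no depth.
- camera_params(name): a dict with "mtx" (3x3 intrinsics, pixels), "k1" (the pictures are not rectified: a ray, as slopes to the right and down, at radius r is drawn at 1 + k1 r^2 times it, then the intrinsics apply), "rvec" (rotation vector, rad) and "tvec" (3), from world to camera coordinates, as OpenCV has them. Camera axes: x right, y down, z forward; pixel columns grow to the right and rows downward; lengths in m; the calibration is good to about 2 mm. A picture is of the moment at which its call begins: read the wrist's pose just before it. camera_params takes no time and is no camera call; for the wrist camera it gives the pose at the moment of the call.
- robot.close_job(): hands the job in, once; it reports no verdict.
The state is a dict: "t": time; "q": joint angles; "dq": joint speeds; "joint_torque": joint torques, N m; "tool_pos": TCP position; "orientation": TCP orientation; "force": force on the tool from outside, world axes, zero at the start; "wrist_torque": the same for the moment, N m; "opening": finger opening in m.
Only numpy, scipy, OpenCV 4.12 (cv2) and the standard library are available. Lean on these libraries where they do the work, as an engineer would, in place of code of your own. Each camera call takes 0.05 s, during which the arm holds its last target. There are 200 camera calls.

## Working session

There is one attempt and no reset: what is moved stays moved. The work goes in short steps, Python scripts to look and compute and a tool call to move; the robot and the scene stay as the last step left them, time stands still between calls to the robot, and variables do not carry over. Pictures are saved under pics/ and viewed, about 8 in all and at most 12, crops included, and the job is handed in when it is done.

Besides the shell and the picture viewer there is one more tool, called after "Request:" as name(argument=value, ...), one argument or row to a line, values as JSON. step_arm: Moves the arm, as the interface text tells. Its arguments: {"type":"object","properties":{"commands":{"type":"array"},"force":{"type":"number"}},"required":["commands"]}

```bash
mkdir -p pics
cat > h.py <<'E'
import numpy as np, cv2
from plant import telemetry, read_camera, camera_params, robot
from scipy.spatial.transform import Rotation as R
def ray(P,u,v):
    m=np.array(P["mtx"]);d=np.array([P["k1"],0,0,0,0.])
    # model: drawn = x*(1+k1 r^2)
    xy=cv2.undistortPoints(np.array([[[u,v]]],float),m,d)[0,0]
    Rm=R.from_rotvec(np.ravel(P["rvec"])).as_matrix();t=np.ravel(P["tvec"])
    return -Rm.T@t, Rm.T@np.array([xy[0],xy[1],1.])
def onz(P,u,v,z):
    c,d=ray(P,u,v); return c+d*(z-c[2])/d[2]
def proj(P,X):
    return cv2.projectPoints(np.array(X,float).reshape(-1,3),np.ravel(P["rvec"]).astype(float),np.ravel(P["tvec"]).astype(float),np.array(P["mtx"]),np.array([P["k1"],0,0,0,0.]))[0][:,0]
def shot(n,f):
    P=camera_params(n);im=read_camera(n);cv2.imwrite("pics/"+f+".png",im[:,:,::-1]);
    import pickle;pickle.dump((P,im,telemetry.read_state()),open("pics/"+f+".pkl","wb"));return P,im
def load(f):
    import pickle;return pickle.load(open("pics/"+f+".pkl","rb"))
E
python3 - <<'E'
from h import *
a=shot("scene","s0")[1];b=shot("top","t0")[1];shot("wrist","w0")
cv2.imwrite("pics/t0b.png",cv2.resize(b,(800,600),interpolation=cv2.INTER_CUBIC)[:,:,::-1])
cv2.imwrite("pics/s0b.png",cv2.resize(a,(800,600),interpolation=cv2.INTER_CUBIC)[:,:,::-1])
for n in("scene","top"):
    P=camera_params(n);print(n,P,ray(P,256,192))
s=telemetry.read_state();print(s)
E
```

```text
scene {'mtx': array([[392.06211773,   0.        , 255.29116168],
       [  0.        , 392.06211773, 185.24951415],
       [  0.        ,   0.        ,   1.        ]]), 'k1': 0.03153876617579627, 'rvec': array([ 2.20106404,  0.66131609, -0.28979482]), 'tvec': array([-0.49865188, -0.11119557,  1.17617205])} (array([ 0.93909112, -0.53786965,  0.68789748]), array([-0.40147634,  0.62975515, -0.66522547]))
top {'mtx': array([[485.76655533,   0.        , 256.28226861],
       [  0.        , 485.76655533, 192.57596134],
       [  0.        ,   0.        ,   1.        ]]), 'k1': -0.121290362057695, 'rvec': array([ 2.14128004, -2.12464162,  0.19907671]), 'tvec': array([0.00475559, 0.57373264, 1.07139917])} (array([0.37606619, 0.01873486, 1.15555665]), array([ 0.17724606, -0.00787742, -0.98413593]))
{'t': 0.15, 'q': array([-1.37535464e+00,  1.30970286e-01,  1.48902703e+00,  7.48721505e-06,
        1.52301924e+00, -8.53633533e-02]), 'dq': array([-0.00239789, -0.00254374, -0.00291301,  0.00043415,  0.0005651 ,
       -0.00158465]), 'joint_torque': array([-1.32821597e-04, -5.60476828e+01, -4.92335129e+01,  7.66424113e-02,
        3.05371312e-02, -4.07417554e-05]), 'tool_pos': array([ 0.1662591 , -0.57616769,  0.3019399 ]), 'orientation': array([ 2.07148712,  0.29426608, -2.07163538]), 'force': array([ 0.47734648, -0.28604452,  0.97198371]), 'wrist_torque': array([-0.02477039,  0.01450079, -0.00447206]), 'opening': 0.09274041170512662}
```

View pics/t0b.png

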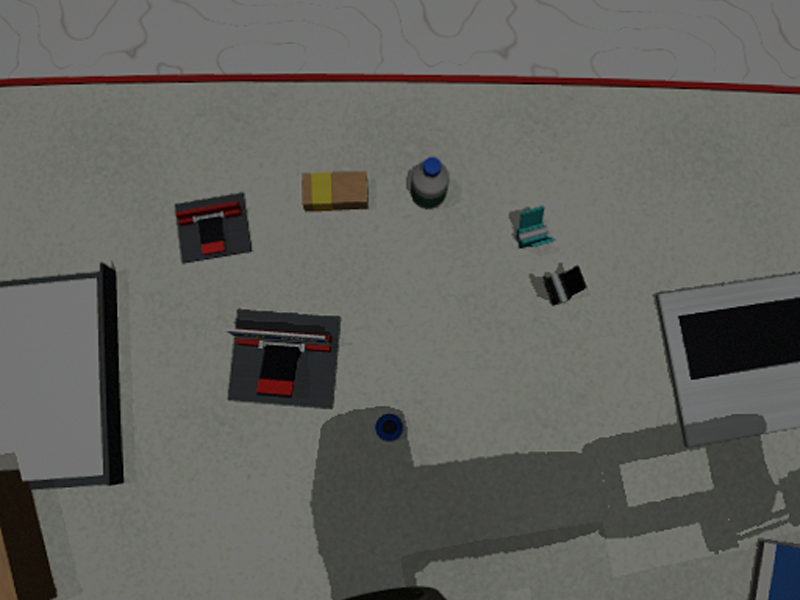

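View pics/s0b.png

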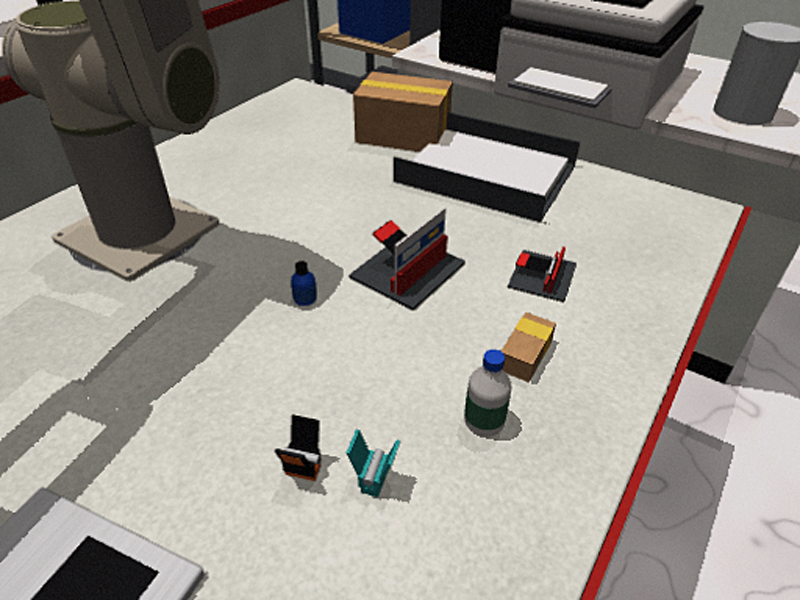

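Top view (800×600): the large holder is at (285,358) with the card inside it, and a smaller decoy holder is at (213,228). The black clip is at (565,285) and the turquoise decoy at (533,228). Ink is at (390,427), sanitizer at (429,183) and the carton at (335,190). The large holder with the card and the black/orange clip fit the description, so I'll confirm both in one enlarged crop.

Run:
```python
from h import *
P,im,_=load("t0");Ps,ims,_=load("s0")
b=lambda x:np.clip(x.astype(float)*1.6,0,255).astype(np.uint8)
def crop(i,x,y,w,h,W,H): return cv2.resize(b(i[y:y+h,x:x+w]),(W,H),interpolation=cv2.INTER_CUBIC)
o=np.zeros((600,800,3),np.uint8)
o[:300,:400]=crop(im,140,190,88,66,400,300)      # x4.545
o[:300,400:]=crop(im,320,125,80,60,400,300)      # x5
o[300:,:400]=crop(ims,215,130,88,66,400,300)
o[300:,400:]=crop(ims,170,255,100,75,400,300)  #x4
cv2.imwrite("pics/c1.png",o[:,:,::-1])
# holder plate mask
hsv=cv2.cvtColor(im,cv2.COLOR_RGB2HSV)
g=((im.max(2)<75)|(hsv[:,:,1]>120)).astype(np.uint8)
g[:, :145]=0;g[:,225:]=0;g[:190]=0;g[265:]=0
n,l,st,c=cv2.connectedComponentsWithStats(g);k=1+np.argmax(st[1:,4]);print(st[k])
cn=max(cv2.findContours((l==k).astype(np.uint8),0,2)[0],key=len)
ap=cv2.approxPolyDP(cv2.convexHull(cn),3,True)[:,0];print(ap)
for q in ap: print(onz(P,*q,0.008)[:2].round(4))
# bystander rough positions
for nme,u,v,z in[("ink",390,427,.075),("san",432,166,.13),("box",335,190,.04),("turq",533,228,.04)]:
    print(nme,onz(P,u*.64,v*.64,z).round(3))
```

```text
[ 146  197   72   65 3796]
[[217 203]
 [212 261]
 [146 255]
 [146 212]
 [153 197]]
[0.5552 0.1026]
[0.4173 0.1117]
[0.4294 0.2681]
[0.5318 0.2724]
[0.5684 0.2571]
ink [0.389 0.023 0.075]
san [ 0.755 -0.034  0.13 ]
box [0.748 0.111 0.04 ]
turq [ 0.691 -0.193  0.04 ]
```

View pics/c1.png

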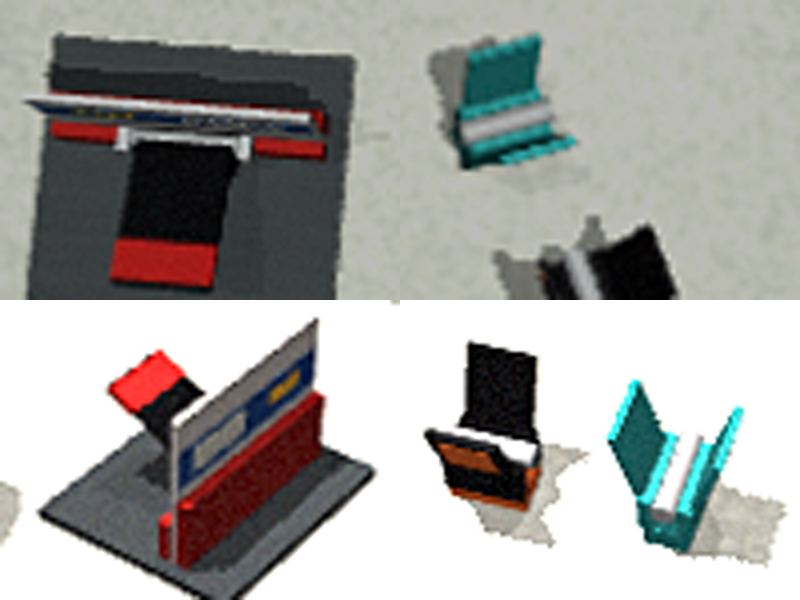

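Crop: the large holder carries the card (top edge about (30,100)–(310,118) in the crop) and its paddle is raised. The clip with black handles and orange faces is clearly different from the turquoise one. Both targets are confirmed. Next I'll work out the moves.

```bash
cat >> h.py <<'E'
def tool(): 
    s=telemetry.read_state();return np.array(s["tool_pos"]),R.from_rotvec(s["orientation"]).as_matrix()
def goto(p,yv):
    """shift (mm) and turn about tool axes to reach TCP p, pointing down, tool y along +-yv (nearest)"""
    p0,A=tool(); yv=np.array([yv[0],yv[1],0.])/np.hypot(yv[0],yv[1])
    if yv@A[:,1]<0: yv=-yv
    x=np.array([0,0,-1.]);B=np.column_stack([x,yv,np.cross(x,yv)])
    print("xyz",(1000*A.T@(np.array(p)-p0)).round(1),"turn",R.from_matrix(A.T@B).as_rotvec().round(4))
E
python3 - <<'E'
from h import *
p,A=tool();print(A.round(3))
P=load("w0")[0];c,d=ray(P,256,192);print("wrist cam rel tool",(A.T@(c-p)).round(3),"dir",(A.T@d).round(3),P["mtx"][0,0])
Rc=R.from_rotvec(P["rvec"]).as_matrix();print("img right in tool",(A.T@Rc[0]).round(2))
Pt=load("t0")[0]
for q in[(552,270),(570,300),(565,285)]: print(onz(Pt,q[0]*.64,q[1]*.64,.038).round(3))
E
```

```text
[[-0.     0.277 -0.961]
 [ 0.001 -0.961 -0.277]
 [-1.    -0.001 -0.   ]]
wrist cam rel tool [-0.081 -0.    -0.076] dir [ 0.961 -0.013  0.275] 307.6409097950356
img right in tool [-0.  1. -0.]
[ 0.626 -0.221  0.038]
[ 0.58  -0.247  0.038]
[ 0.603 -0.24   0.038]
```

Run:
```python
from h import *
goto([.60,-.238,.26],[.48,-.87])
```

```text
xyz [  42.3 -204.7 -510.5] turn [-0.2234 -0.0003  0.0014]
```

Request:
step_arm(
  commands=[
    {"xyz": [42, -205, -510], "turn": [-0.223, 0, 0.001], "grip": 93},
    {"xyz": [42, -205, -510], "turn": [-0.223, 0, 0.001], "grip": 93},
    {"xyz": [42, -205, -510], "turn": [-0.223, 0, 0.001], "grip": 93},
    {"xyz": [42, -205, -510], "turn": [-0.223, 0, 0.001], "grip": 93},
    {"xyz": [42, -205, -510], "turn": [-0.223, 0, 0.001], "grip": 93},
    {"xyz": [42, -205, -510], "turn": [-0.223, 0, 0.001], "grip": 93},
    {"xyz": [42, -205, -510], "turn": [-0.223, 0, 0.001], "grip": 93},
    {"xyz": [42, -205, -510], "turn": [-0.223, 0, 0.001], "grip": 93},
    {"xyz": [42, -205, -510], "turn": [-0.223, 0, 0.001], "grip": 93},
    {"xyz": [42, -205, -510], "turn": [-0.223, 0, 0.001], "grip": 93},
    {"xyz": [42, -205, -510], "turn": [-0.223, 0, 0.001], "grip": 93},
    {"xyz": [42, -205, -510], "turn": [-0.223, 0, 0.001], "grip": 93},
  ],
)

```text
t: 1.65
tool_pos: [0.5987, -0.2392, 0.2609]
orientation: [1.939, 0.497, -1.94]
force: [-0.6, -0.5, 1.5]
opening: 0.093
```

Run:
```python
from h import *
P,im=shot("wrist","w1");cv2.imwrite("pics/w1b.png",cv2.resize(np.clip(im*1.5,0,255).astype(np.uint8),(800,600),interpolation=cv2.INTER_CUBIC)[:,:,::-1])
print(tool())
```

```text
(array([ 0.59873182, -0.23934848,  0.26098551]), array([[ 4.68552185e-04,  4.81217271e-01, -8.76601231e-01],
       [-1.19704261e-03, -8.76600430e-01, -4.81217471e-01],
       [-9.99999174e-01,  1.27480452e-03,  1.65304530e-04]]))
```

View pics/w1b.png

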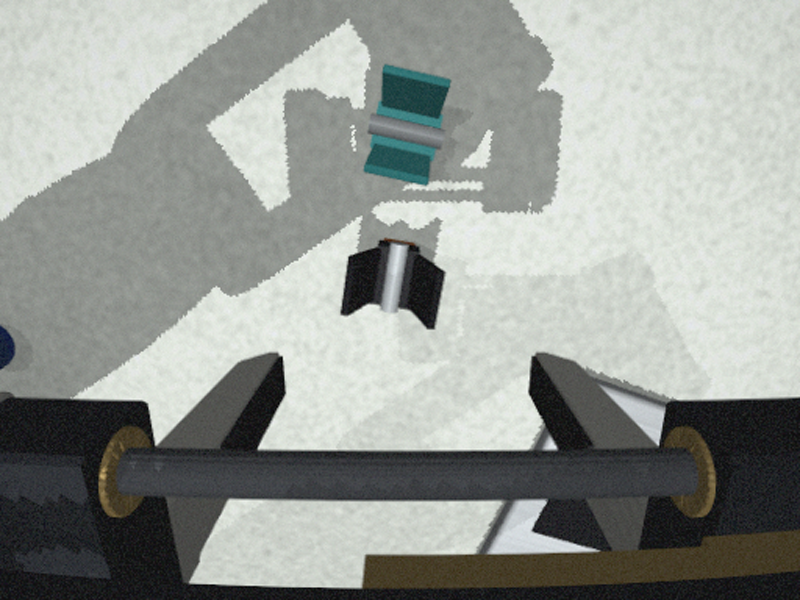

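The clip stands at about (395,280) between the open fingers' approach, its pin running from (398,243) to (390,312). Handle outer-top corners are at (350,256), (342,315), (444,270) and (434,328). The turquoise decoy is at (408,125), further away.

Run:
```python
from h import *
P,im,_=load("w1")
k=.64
f=lambda u,v,z:onz(P,u*k,v*k,z)[:2]
q=[f(350,256,.081),f(342,315,.081),f(444,270,.081),f(434,328,.081)]
print(np.array(q).round(4))
m=np.mean(q,0);d=(q[0]-q[1])+(q[2]-q[3]);print("centre",m.round(4),"yaw x",np.arctan2(d[1],d[0]).round(3),np.linalg.norm(q[0]-q[1]),np.linalg.norm(q[2]-q[3]),np.linalg.norm(q[0]-q[2]))
a,b=f(398,243,.0375),f(390,312,.0375);print("pin",a.round(4),b.round(4),((a+b)/2).round(4),np.arctan2(*(a-b)[::-1]).round(3),np.linalg.norm(a-b))
yaw=-.077;h=np.array([.5175,.183])
goto([h[0]-.060*np.cos(yaw)-.045,h[1]-.060*np.sin(yaw),.26],[-np.sin(yaw),np.cos(yaw)])
```

```text
[[ 0.6072 -0.1993]
 [ 0.5746 -0.2108]
 [ 0.6253 -0.2486]
 [ 0.5931 -0.2606]]
centre [ 0.6    -0.2298] yaw x 0.347 0.03453482907513742 0.03437796283031994 0.05246603027755631
pin [ 0.6197 -0.2218] [ 0.5767 -0.2392] [ 0.5982 -0.2305] 0.383 0.04636788638780409
xyz [ 4.000e-01 -4.638e+02 -4.240e+01] turn [ 5.79e-01 -2.00e-04 -1.30e-03]
```

Request:
step_arm(
  commands=[
    {"xyz": [-20, -442, -82], "turn": [0.579, 0, -0.001], "grip": 0},
    {"xyz": [-20, -442, -82], "turn": [0.579, 0, -0.001], "grip": 0},
    {"xyz": [-20, -442, -82], "turn": [0.579, 0, -0.001], "grip": 0},
    {"xyz": [-20, -442, -82], "turn": [0.579, 0, -0.001], "grip": 0},
    {"xyz": [-20, -442, -82], "turn": [0.579, 0, -0.001], "grip": 0},
    {"xyz": [-20, -442, -82], "turn": [0.579, 0, -0.001], "grip": 0},
    {"xyz": [-20, -442, -82], "turn": [0.579, 0, -0.001], "grip": 0},
    {"xyz": [-20, -442, -82], "turn": [0.579, 0, -0.001], "grip": 0},
    {"xyz": [-20, -442, -82], "turn": [0.579, 0, -0.001], "grip": 0},
    {"xyz": [-20, -442, -82], "turn": [0.579, 0, -0.001], "grip": 0},
    {"xyz": [-20, -442, -82], "turn": [0.579, 0, -0.001], "grip": 0},
  ],
)

```text
t: 3.08
tool_pos: [0.4585, 0.187, 0.2801]
orientation: [-2.182, 0.085, 2.182]
force: [0.9, 0.0, -0.9]
opening: 0.0004
```

Run:
```python
from h import *
P,im=shot("wrist","w2");cv2.imwrite("pics/w2b.png",cv2.resize(np.clip(im*1.5,0,255).astype(np.uint8),(800,600),interpolation=cv2.INTER_CUBIC)[:,:,::-1])
print(tool())
```

```text
(array([0.45845144, 0.18714956, 0.28012022]), array([[-4.48468331e-05, -7.73581850e-02, -9.97003365e-01],
       [-2.77374773e-04, -9.97003326e-01,  7.73581945e-02],
       [-9.99999961e-01,  2.80012852e-04,  2.32552328e-05]]))
```

View pics/w2b.png

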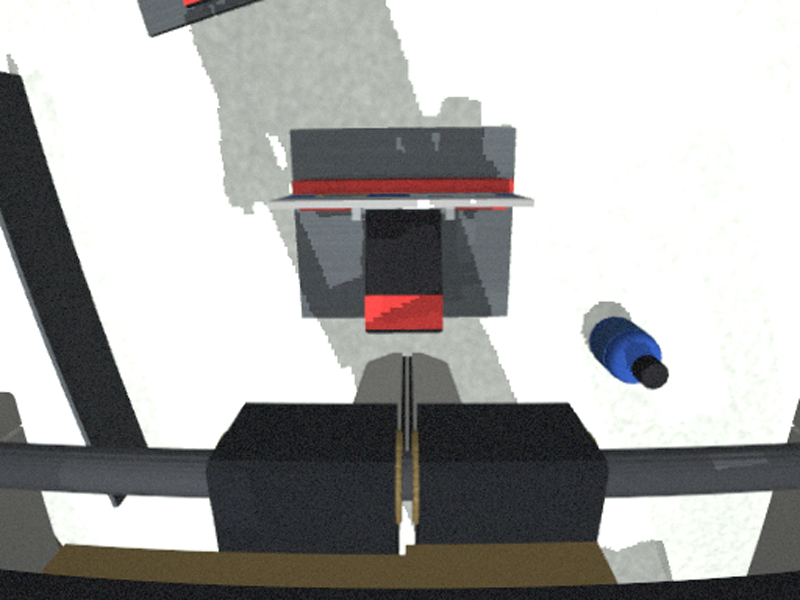

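The paddle (x 366–442, red end at y 295–330) is lined up with the closed fingers at (407,355). The card's top edge runs (270,204)–(533,204), and the plate corners are near (291,130), (516,127), (508,317) and (302,317).

Run:
```python
from h import *
P,im,_=load("w2")
k=.64
f=lambda u,v,z:onz(P,u*k,v*k,z)[:2]
q=np.array([f(291,129,.008),f(516,127,.008),f(508,317,.008),f(302,317,.008)]);print(q.round(4))
x=q[0]+q[1]-q[2]-q[3];y=q[0]+q[3]-q[1]-q[2]
yaw=np.arctan2(x[1],x[0]);print("yaw",yaw,np.arctan2(-y[0],y[1]),np.linalg.norm(x)/2,np.linalg.norm(y)/2)
print("origin",q.mean(0)+.025*np.array([np.cos(yaw),np.sin(yaw)]))
a,b=f(270,204,.108),f(533,204,.108);print("card",a,b,(a+b)/2,np.arctan2(-(a-b)[0],(a-b)[1]),np.linalg.norm(a-b))
```

```text
[[0.5644 0.2595]
 [0.5536 0.1021]
 [0.414  0.111 ]
 [0.4264 0.27  ]]
yaw -0.07006627312763278 -0.07322387752646717 0.13915559829617702 0.15862478702972344
origin [0.51453867 0.18389034]
card [0.51975602 0.25321182] [0.50912122 0.11641282] [0.51443862 0.18481232] -0.07758428133205794 0.1372117564400871
```

Request:
step_arm(
  commands=[
    {"xyz": [60, 0, 0], "turn": [0, 0, 0], "grip": 0},
    {"xyz": [110, 0, 0], "turn": [0, 0, 0], "grip": 0},
    {"xyz": [125, 0, 0], "turn": [0, 0, 0], "grip": 0},
    {"xyz": [135, 0, 0], "turn": [0, 0, 0], "grip": 0},
    {"xyz": [145, 0, 0], "turn": [0, 0, 0], "grip": 0},
    {"xyz": [150, 0, 0], "turn": [0, 0, 0], "grip": 0},
    {"xyz": [155, 0, 0], "turn": [0, 0, 0], "grip": 0},
    {"xyz": [157, 0, 0], "turn": [0, 0, 0], "grip": 0},
    {"xyz": [157, 0, 0], "turn": [0, 0, 0], "grip": 0},
  ],
)

```text
t: 4.25
tool_pos: [0.4581, 0.1885, 0.1233]
orientation: [-2.184, 0.082, 2.183]
force: [0.2, -0.4, -0.1]
opening: 0.0005
```

Request:
step_arm(
  commands=[
    {"xyz": [1, 0, 0], "turn": [0, 0, 0], "grip": 0},
    {"xyz": [2, 0, 0], "turn": [0, 0, 0], "grip": 0},
    {"xyz": [3, 0, 0], "turn": [0, 0, 0], "grip": 0},
    {"xyz": [3, 0, 0], "turn": [0, 0, 0], "grip": 0},
  ],
)

```text
t: 4.75
tool_pos: [0.458, 0.1886, 0.1212]
orientation: [-2.183, 0.082, 2.183]
force: [-5.7, -0.9, 11.7]
opening: 0.0002
```

Request:
step_arm(
  commands=[
    {"xyz": [-40, 0, 0], "turn": [0, 0, 0], "grip": 0},
    {"xyz": [-100, 0, 0], "turn": [0, 0, 0], "grip": 50},
    {"xyz": [-160, 0, 0], "turn": [0, 0, 0], "grip": 93},
    {"xyz": [-160, 0, 0], "turn": [0, 0, 0], "grip": 93},
    {"xyz": [-160, 0, 0], "turn": [0, 0, 0], "grip": 93},
  ],
)

```text
t: 5.38
tool_pos: [0.4579, 0.1884, 0.2799]
orientation: [-2.183, 0.082, 2.183]
force: [-0.3, 0.4, -1.0]
opening: 0.0365
```

Run:
```python
from h import *
P,im=shot("wrist","w3");cv2.imwrite("pics/w3b.png",cv2.resize(np.clip(im[70:250,150:390]*1.2,0,255).astype(np.uint8),(800,600),interpolation=cv2.INTER_CUBIC)[:,:,::-1])
yaw=.36;c=np.array([.599,-.230])
print(tool());goto([*c,.26],[-np.sin(yaw),np.cos(yaw)])
```

```text
(array([0.45732989, 0.18829389, 0.2787688 ]), array([[-1.87896417e-03, -7.51723959e-02, -9.97168782e-01],
       [-5.71977944e-04, -9.97170299e-01,  7.51735880e-02],
       [-9.99998071e-01,  7.11607028e-04,  1.83065031e-03]]))
xyz [  18.7  406.4 -172.7] turn [-4.352e-01  2.000e-03 -3.000e-04]
```

View pics/w3b.png

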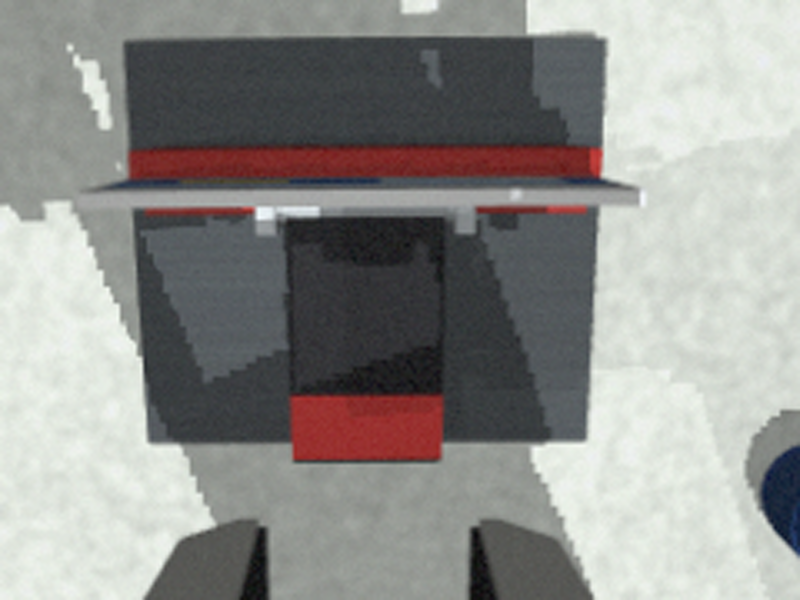

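The paddle now lies level: it looks narrower, with its red end at crop y 395–460. The card still stands, its top edge running (78,197)–(643,197) in the crop. On to the clip.

Request:
step_arm(
  commands=[
    {"xyz": [0, 407, -173], "turn": [-0.435, 0.002, 0], "grip": 93},
    {"xyz": [0, 407, -173], "turn": [-0.435, 0.002, 0], "grip": 93},
    {"xyz": [0, 407, -173], "turn": [-0.435, 0.002, 0], "grip": 93},
    {"xyz": [0, 407, -173], "turn": [-0.435, 0.002, 0], "grip": 93},
    {"xyz": [0, 407, -173], "turn": [-0.435, 0.002, 0], "grip": 93},
    {"xyz": [0, 407, -173], "turn": [-0.435, 0.002, 0], "grip": 93},
    {"xyz": [19, 407, -173], "turn": [-0.435, 0.002, 0], "grip": 93},
    {"xyz": [35, 407, -173], "turn": [-0.435, 0.002, 0], "grip": 93},
    {"xyz": [35, 407, -173], "turn": [-0.435, 0.002, 0], "grip": 93},
    {"xyz": [35, 407, -173], "turn": [-0.435, 0.002, 0], "grip": 93},
  ],
)

```text
t: 6.68
tool_pos: [0.5993, -0.2293, 0.2443]
orientation: [2.026, 0.371, -2.025]
force: [0.9, -0.0, -0.1]
opening: 0.0929
```

Run:
```python
from h import *
P,im,_=load("w3")
f=lambda u,v,z:onz(P,150+u*.3,70+v*.3,z)[:2]
yaw=-.075;o=np.array([.5155,.184]);M=np.array([[np.cos(yaw),np.sin(yaw)],[-np.sin(yaw),np.cos(yaw)]])
e=(f(292,460,.037)+f(443,460,.037))/2;print("paddle end own",M@(e-o), "w",np.linalg.norm(f(292,460,.037)-f(443,460,.037)))
a,b=f(78,197,.108),f(643,197,.108);print("card",a,b,(a+b)/2,np.arctan2(-(a-b)[0],(a-b)[1]),np.linalg.norm(a-b))
q=np.array([f(125,40,.008),f(606,36,.008),f(590,440,.008),f(148,442,.008)]);print("plate c",q.mean(0)+.025*M[0])
P,im=shot("wrist","w4");cv2.imwrite("pics/w4b.png",cv2.resize(np.clip(im[100:280,136:376]*1.8,0,255).astype(np.uint8),(800,600),interpolation=cv2.INTER_CUBIC)[:,:,::-1])
print(tool())
```

```text
paddle end own [-0.09266466 -0.00047892] w 0.050343877784208436
card [0.520132   0.25414462] [0.50979216 0.11662718] [0.51496208 0.1853859 ] -0.07504806438649148 0.13790561803997217
plate c [0.51450509 0.18365652]
(array([ 0.59974645, -0.22910576,  0.24528502]), array([[ 1.64059436e-03,  3.53066361e-01, -9.35596843e-01],
       [ 9.29934000e-04, -9.35598237e-01, -3.53065256e-01],
       [-9.99998222e-01, -2.90806446e-04, -1.86326561e-03]]))
```

View pics/w4b.png

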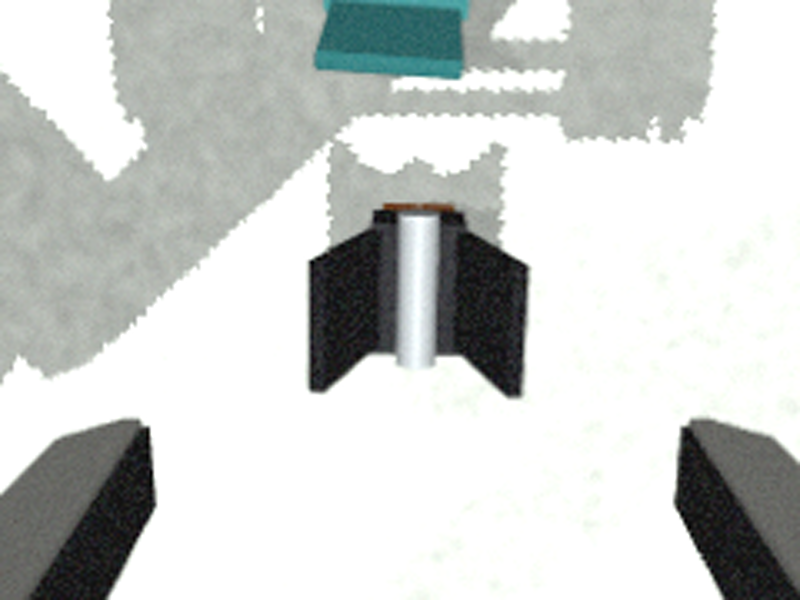

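The clip is aligned and centred, with handle outer corners at (309,262), (311,392), (528,267) and (522,397). The paddle end measures at own x = −93 mm, so it is level.

Run:
```python
from h import *
P,im,_=load("w4")
f=lambda u,v,z:onz(P,136+u*.3,100+v*.3,z)[:2]
q=np.array([f(309,262,.081),f(311,392,.081),f(528,267,.081),f(522,397,.081)])
d=q[0]-q[1]+q[2]-q[3];yaw=np.arctan2(d[1],d[0]);print(q.mean(0),yaw,np.linalg.norm(q[0]-q[2]),np.linalg.norm(q[0]-q[1]))
a,b=f(418,213,.036),f(416,367,.038);print("pin",(a+b)/2,np.arctan2(*(a-b)[::-1]),np.linalg.norm(a-b))
c=.5*(q.mean(0)+(a+b)/2);print(c);goto([*c,.129],[-np.sin(yaw),np.cos(yaw)])
```

```text
[ 0.59974367 -0.22996087] 0.34697667615223404 0.05363056835104054 0.03390010727817427
pin [ 0.59812355 -0.23050823] 0.34871433982907335 0.045855665050788585
[ 0.59893361 -0.23023455]
xyz [116.3   0.8   1.4] turn [ 0.0139 -0.0019  0.0003]
```

Request:
step_arm(
  commands=[
    {"xyz": [50, 1, 1], "turn": [0.014, -0.002, 0], "grip": 93},
    {"xyz": [90, 1, 1], "turn": [0.014, -0.002, 0], "grip": 93},
    {"xyz": [116, 1, 1], "turn": [0.014, -0.002, 0], "grip": 93},
    {"xyz": [116, 1, 1], "turn": [0.014, -0.002, 0], "grip": 93},
    {"xyz": [116, 1, 1], "turn": [0.014, -0.002, 0], "grip": 60},
    {"xyz": [116, 1, 1], "turn": [0.014, -0.002, 0], "grip": 40},
    {"xyz": [116, 1, 1], "turn": [0.014, -0.002, 0], "grip": 20},
    {"xyz": [116, 1, 1], "turn": [0.014, -0.002, 0], "grip": 20},
    {"xyz": [116, 1, 1], "turn": [0.014, -0.002, 0], "grip": 20},
    {"xyz": [116, 1, 1], "turn": [0.014, -0.002, 0], "grip": 20},
    {"xyz": [116, 1, 1], "turn": [0.014, -0.002, 0], "grip": 20},
    {"xyz": [116, 1, 1], "turn": [0.014, -0.002, 0], "grip": 20},
  ],
  force=20,
)

```text
t: 8.22
tool_pos: [0.6006, -0.2307, 0.1328]
orientation: [2.036, 0.356, -2.031]
force: [-7.4, 9.5, 23.4]
opening: 0.0341
```

Request:
step_arm(
  commands=[
    {"xyz": [-4, 0, 0], "turn": [0, 0, 0], "grip": 20},
    {"xyz": [-8, 0, 0], "turn": [0, 0, 0], "grip": 20},
    {"xyz": [-12, 0, 0], "turn": [0, 0, 0], "grip": 20},
    {"xyz": [-12, 0, 0], "turn": [0, 0, 0], "grip": 20},
    {"xyz": [-12, 0, 0], "turn": [0, 0, 0], "grip": 20},
  ],
)

```text
t: 8.85
tool_pos: [0.5993, -0.2316, 0.1409]
orientation: [2.033, 0.355, -2.034]
force: [0.0, -0.8, -0.5]
opening: 0.0294
```

Request:
step_arm(
  commands=[
    {"xyz": [-30, 0, 0], "turn": [0, 0, 0], "grip": 20},
    {"xyz": [-70, 0, 0], "turn": [0, 0, 0], "grip": 20},
    {"xyz": [-110, 0, 0], "turn": [0, 0, 0], "grip": 20},
    {"xyz": [-150, 0, 0], "turn": [0, 0, 0], "grip": 20},
    {"xyz": [-170, 0, 0], "turn": [0, 0, 0], "grip": 20},
    {"xyz": [-170, 0, 0], "turn": [0, 0, 0], "grip": 20},
    {"xyz": [-170, 0, 0], "turn": [0, 0, 0], "grip": 20},
  ],
)

```text
t: 9.72
tool_pos: [0.5989, -0.2313, 0.3088]
orientation: [2.032, 0.357, -2.037]
force: [0.4, 0.0, -1.2]
opening: 0.0297
```

Run:
```python
from h import *
P,im=shot("wrist","w5");Ps,ims=shot("scene","s5");p,A=tool();print(p,A.round(3))
tip=p+A@np.array([.1,0,0]);u,v=proj(Ps,tip)[0].astype(int);print(u,v)
x0=max(0,u-45);y0=max(0,v-60);print(x0,y0)
o=np.zeros((600,800,3),np.uint8)
o[:,:400]=cv2.resize(np.clip(im[150:330,196:316]*1.8,0,255).astype(np.uint8),(400,600),interpolation=cv2.INTER_CUBIC)
o[:,400:]=cv2.resize(np.clip(ims[y0:y0+135,x0:x0+90]*1.5,0,255).astype(np.uint8),(400,600),interpolation=cv2.INTER_CUBIC)
cv2.imwrite("pics/c5.png",o[:,:,::-1])
```

```text
[ 0.5987649  -0.23119895  0.30859313] [[-0.003  0.339 -0.941]
 [ 0.001 -0.941 -0.339]
 [-1.    -0.002  0.003]]
181 229
136 169
```

View pics/c5.png

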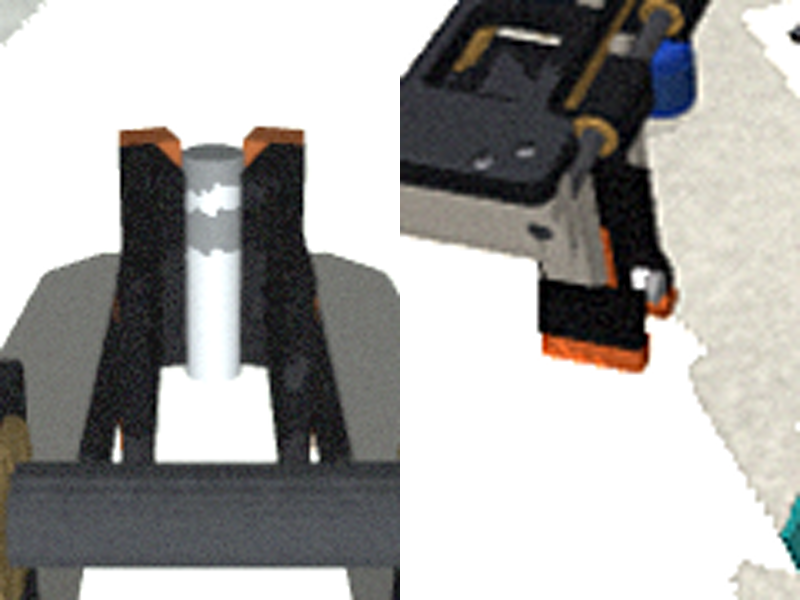

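The clip is wide open and held upright: jaws at (120,130)–(305,130), pin from (213,150) to (214,380) in the left half. Next I'll find the clip origin in the tool frame from the pin and work out the hover pose.

Run:
```python
from h import *
from scipy.optimize import brentq
P,im,s=load("w5");p=np.array(s["tool_pos"]);A=R.from_rotvec(s["orientation"]).as_matrix()
k=.3
def pt(u,v,h):
    c,d=ray(P,196+u*k,150+v*k);c=A.T@(c-p);d=A.T@d
    return c+d*(h-c[0])/d[0]
# pin top surface at tool-x h ; ends
for L in(.045,.046,.047):
    h=brentq(lambda h:np.linalg.norm(pt(213,150,h)-pt(214,380,h))-L,.03,.2)
    a,b=pt(213,150,h),pt(214,380,h);print(L,"pin top",h.round(4),"=> clip origin tool x",round(h+.038,4),"mid",((a+b)/2).round(4),"dyaw",np.arctan2((a-b)[1],(b-a)[2]).round(3))
h=.0955
# lateral at the far tips of jaws, (origin ~.131)
print((pt(120,130,.115)+pt(305,130,.115))/2)
# scene: bottom edge of near jaw
Ps,ims,_=load("s5")
for ox in(.129,.132,.135):
  print(ox,[(((q-[136,169])*600/135)+[400,0]).round(0) for q in proj(Ps,[p+A@np.array([ox-.0047,y,z]) for y in(-.020,.020) for z in (-.02,.02)])])
```

```text
Traceback (most recent call last):
AttributeError: 'float' object has no attribute 'round'
```

Run:
```python
from h import *
from scipy.optimize import brentq
P,im,s=load("w5");p=np.array(s["tool_pos"]);A=R.from_rotvec(s["orientation"]).as_matrix()
k=.3
def pt(u,v,h):
    c,d=ray(P,196+u*k,150+v*k);c=A.T@(c-p);d=A.T@d
    return c+d*(h-c[0])/d[0]
for L in(.045,.046,.047):
    h=brentq(lambda h:np.linalg.norm(pt(213,150,h)-pt(214,380,h))-L,.03,.2)
    a,b=pt(213,150,h),pt(214,380,h);print(L,"origin tool x",round(h+.038,4),"mid",((a+b)/2).round(4),"dyaw",np.arctan2((a-b)[1],(b-a)[2]).round(3))
print((pt(120,130,.115)+pt(305,130,.115))/2)
Ps,ims,_=load("s5")
for ox in(.129,.132,.135):
  print(ox,[(((q-[136,169])*600/135)+[400,0]).round(0) for q in proj(Ps,[p+A@np.array([ox-.0047,y,z]) for y in(-.020,.020) for z in (-.02,.02)])])
```

```text
0.045 origin tool x 0.1287 mid [ 0.0907  0.0002 -0.0028] dyaw -0.004
0.046 origin tool x 0.1325 mid [ 0.0945  0.0002 -0.0012] dyaw -0.004
0.047 origin tool x 0.1363 mid [0.0983 0.0002 0.0005] dyaw -0.004
[ 1.15000000e-01 -2.44273967e-05 -2.22165896e-02]
0.129 [array([676., 285.]), array([579., 266.]), array([639., 363.]), array([538., 343.])]
0.132 [array([677., 290.]), array([580., 272.]), array([640., 369.]), array([539., 349.])]
0.135 [array([677., 295.]), array([581., 277.]), array([641., 374.]), array([540., 354.])]
```

Run:
```python
from h import *
goto([.5148,.1853,.296],[np.cos(-.076),np.sin(-.076)]);print(telemetry.read_state()["q"].round(2))
```

```text
xyz [  13.4 -420.3  -62.2] turn [-1.149e+00  9.000e-04  3.600e-03]
[-0.45  0.24  1.35 -0.    1.55  0.78]
```

Request:
step_arm(
  commands=[
    {"xyz": [0, -30, -4], "turn": [-0.08, 0, 0], "grip": 20},
    {"xyz": [0, -75, -11], "turn": [-0.2, 0, 0], "grip": 20},
    {"xyz": [0, -120, -18], "turn": [-0.33, 0, 0], "grip": 20},
    {"xyz": [0, -165, -24], "turn": [-0.45, 0, 0], "grip": 20},
    {"xyz": [0, -210, -31], "turn": [-0.57, 0, 0.001], "grip": 20},
    {"xyz": [0, -255, -38], "turn": [-0.7, 0, 0.002], "grip": 20},
    {"xyz": [0, -300, -44], "turn": [-0.82, 0, 0.003], "grip": 20},
    {"xyz": [0, -345, -51], "turn": [-0.94, 0, 0.003], "grip": 20},
    {"xyz": [5, -385, -57], "turn": [-1.05, 0.001, 0.004], "grip": 20},
    {"xyz": [10, -410, -61], "turn": [-1.12, 0.001, 0.004], "grip": 20},
    {"xyz": [13, -420, -62], "turn": [-1.149, 0.001, 0.004], "grip": 20},
    {"xyz": [13, -420, -62], "turn": [-1.149, 0.001, 0.004], "grip": 20},
  ],
)

```text
t: 11.32
tool_pos: [0.515, 0.1846, 0.2971]
orientation: [1.264, 1.169, -1.264]
force: [0.0, -0.9, -0.5]
opening: 0.0294
```

Run:
```python
from h import *
P,im=shot("wrist","w6");p,A=tool();print(p,A.round(3),telemetry.read_state()["opening"])
cv2.imwrite("pics/w6b.png",cv2.resize(np.clip(im[110:330,106:406]*1.4,0,255).astype(np.uint8),(800,587),interpolation=cv2.INTER_CUBIC)[:,:,::-1])
```

```text
[0.51542084 0.18403138 0.29752474] [[ 0.003  0.997 -0.077]
 [-0.003 -0.077 -0.997]
 [-1.     0.003  0.002]] 0.029637032298990073
```

View pics/w6b.png

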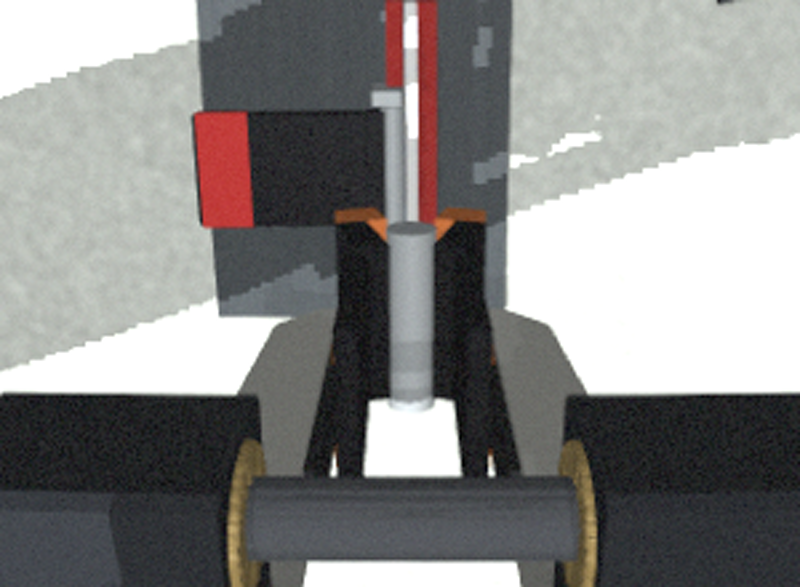

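The card edge (x ≈ 411) lies straight under the pin (411) and midway between the jaw tips (335 and 487). I'll check that numerically, along with the remaining descent.

Run:
```python
from h import *
P,im,s=load("w6");p=np.array(s["tool_pos"]);A=R.from_rotvec(s["orientation"]).as_matrix()
for v in(20,100,180):
    w=onz(P,106+411.5*.375,110+v*.375,.108);print("card edge tool y,z mm",(1000*A.T@(w-p)).round(1))
goto([.5150,.1853,.226],[np.cos(-.076),np.sin(-.076)])
```

```text
card edge tool y,z mm [189.4  -1.1 -66.1]
card edge tool y,z mm [189.4  -1.1 -40.3]
card edge tool y,z mm [189.5  -1.  -13.3]
xyz [71.5 -0.7 -1.4] turn [-0.0011  0.0024 -0.0031]
```

Request:
step_arm(
  commands=[
    {"xyz": [15, -1, -1], "turn": [0, 0.002, -0.003], "grip": 20},
    {"xyz": [30, -1, -1], "turn": [0, 0.002, -0.003], "grip": 20},
    {"xyz": [42, -1, -1], "turn": [0, 0.002, -0.003], "grip": 20},
    {"xyz": [52, -1, -1], "turn": [0, 0.002, -0.003], "grip": 20},
    {"xyz": [60, -1, -1], "turn": [0, 0.002, -0.003], "grip": 20},
    {"xyz": [66, -1, -1], "turn": [0, 0.002, -0.003], "grip": 20},
    {"xyz": [70, -1, -1], "turn": [0, 0.002, -0.003], "grip": 20},
    {"xyz": [71, -1, -1], "turn": [0, 0.002, -0.003], "grip": 20},
    {"xyz": [71, -1, -1], "turn": [0, 0.002, -0.003], "grip": 20},
  ],
)

```text
t: 12.5
tool_pos: [0.5149, 0.1856, 0.2274]
orientation: [1.266, 1.172, -1.264]
force: [0.0, -0.7, -0.6]
opening: 0.0294
```

Run:
```python
from h import *
P,im=shot("wrist","w7");Ps,ims=shot("scene","s7");p,A=tool();s=telemetry.read_state();print(p,A.round(3),s["opening"],s["force"])
u,v=proj(Ps,p+A@np.array([.13,0,0]))[0].astype(int);x0=u-45;y0=v-60;print(u,v)
o=np.zeros((600,800,3),np.uint8)
o[:,:400]=cv2.resize(np.clip(im[150:330,196:316]*1.5,0,255).astype(np.uint8),(400,600),interpolation=cv2.INTER_CUBIC)
o[:,400:]=cv2.resize(np.clip(ims[y0:y0+135,x0:x0+90]*1.5,0,255).astype(np.uint8),(400,600),interpolation=cv2.INTER_CUBIC)
cv2.imwrite("pics/c7.png",o[:,:,::-1])
f=lambda q:((q-[x0,y0])*600/135+[400,0]).round(0)
print("pred card corners",f(proj(Ps,[[.5098,.1165,.108],[.5200,.254,.108]])[0]),f(proj(Ps,[[.5200,.254,.108]])[0]))
```

```text
[0.51499004 0.18563074 0.22749301] [[ 0.002  0.997 -0.076]
 [ 0.    -0.076 -0.997]
 [-1.     0.002 -0.001]] 0.029581193538512688 [-0.32995534 -0.34174337 -0.75198583]
268 147
pred card corners [531. 309.] [670. 202.]
```

View pics/c7.png

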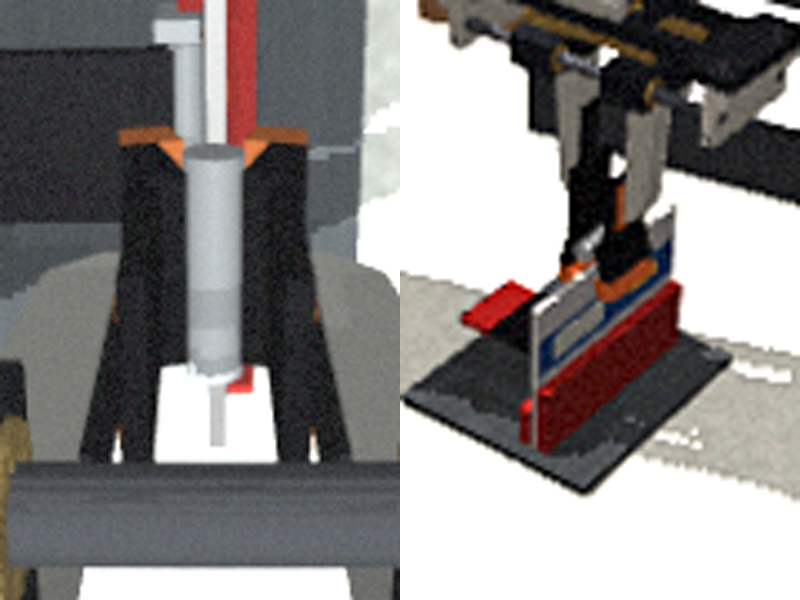

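The card edge (x ≈ 215) stands midway between the jaws, under the pin, and in the scene view the near jaw overlaps the card's face. The estimated depth is about 13.5 mm, so I'll lower it 2 mm more for margin and settle.

Request:
step_arm(
  commands=[
    {"xyz": [1, 0, 0], "turn": [0, 0, 0], "grip": 20},
    {"xyz": [2, 0, 0], "turn": [0, 0, 0], "grip": 20},
    {"xyz": [2, 0, 0], "turn": [0, 0, 0], "grip": 20},
    {"xyz": [2, 0, 0], "turn": [0, 0, 0], "grip": 20},
    {"xyz": [2, 0, 0], "turn": [0, 0, 0], "grip": 20},
    {"xyz": [2, 0, 0], "turn": [0, 0, 0], "grip": 20},
  ],
)

```text
t: 13.35
tool_pos: [0.5149, 0.1856, 0.2252]
orientation: [1.266, 1.172, -1.264]
force: [-0.2, 0.2, -1.7]
opening: 0.0295
```

Run:
```python
from h import *
s=telemetry.read_state();print(s["tool_pos"],s["opening"],s["force"],abs(s["dq"]).max());robot.close_job()
```

```text
[0.51485798 0.18556734 0.22517036] 0.029462866409242193 [-0.18392254  0.18319762 -1.74899406] 0.0009795749859884476
the job is handed in; nothing more can be done
```

The job is handed in at about 13.4 s of the 54 s allowed. The clip is held squeezed open over the middle of the card's top edge. The robot gave no verdict.

**Paddle:** I pressed it until the force rose to about 12 N at the stop. A picture afterwards put its free end 93 mm before the card slot, which is where it should be when level. I did not measure the paddle again after that, but nothing came near it.

**Clip:** I gripped it with 20 N, and the finger opening of 29.5 mm matches the jaws being wide open. While squeezing, the handles pushed up on the gripper with about 23 N; this cleared once I lifted slightly.

**Final position:**
- The last picture showed the card edge midway between the jaws, about 1 mm off centre at most.
- I then lowered the clip 2 mm more, so the card's top edge should be about 15–16 mm above the clip's origin. My two estimates of the clip's height in the grip differed by a few millimetres, giving roughly 12–18 mm.
- The wrist force was about 1.7 N, up from about 0.8 N before that last move but close to the sensor's usual drift. I saw no contact, but I took no picture after lowering.
- The arm was still. I moved nothing near the bottles or carton, but did not measure their positions again.

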